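Stack a vial tray on another and clip it down

TASK

Stack the white vial tray with the bow handle on the grey vial tray for carrying to the cold store: all four corner lugs down in the grey tray's corner sockets, then pushed down gently until it is fully home and both blue end clips have snapped over its ledges, and let go. The vials are glass: carry the tray level, never bang it down or lean hard on it, do not shove the grey tray along the bench, and leave the other things on the bench alone.

Things in the scene. Friction and masses are not known exactly. Their poses are not given: they have to be found in the camera images.
- upper_tray: White vial tray 140 (x) x 180 (y) mm, 0.4-0.6 kg, on four 18 mm square corner lugs, 15 mm long, at x +-52, y +-72 mm, feet tapered 1.5 mm. Origin: centre, level with the lug undersides; z up. Floor underside z 15, wall tops 45, brackets to 74 mm. At each end (+y, -y) a ledge sticks out 6 mm (z 17-20, x +-30 mm). Same after half a turn.
- handle_grip (a point): Centre of the black grip of the white tray's steel bow handle; bar 14 (x) x 96 (y) x 16 mm high, tray axes. Handle pins have play in slotted brackets: grip centre 122.5 mm over the tray's origin at rest or pushed down, 128.5 mm when the tray hangs; and 6 mm either way along tray x, sliding freely, so a hanging tray's x under the grip is not known. Firm in y, tilt and yaw.
- lower_tray: Grey vial tray 140 (x) x 180 (y) x 56 mm high, 1.4 kg, loose on the bench. Origin: centre of underside; z up. Same after half a turn. In its four corner blocks (36 mm square, at x +-52, y +-72, flat tops at z 56 mm) are sockets 20 x 20 mm, 18 mm deep. White tray's origin above this one: lugs standing on the block tops 56 mm; lugs in, resting on the clips about 48 mm; fully home 41 mm.
- clip_left (a joint): Blue spring clip, 36 mm wide, on the grey tray's +y end; hook 62 mm, tip about 75 mm above the tray's underside. Angle in rad, 0 upright, positive outwards. The pressed-down ledge wedges it out to about 0.06, then it springs back to 0 over the ledge. The white tray's weight alone snaps neither clip: push down on the handle with a further 7 to 18 N, over its middle, for both.
- clip_right (a joint): The same clip at the grey tray's -y end.
- beaker: 250 ml beaker, 74 mm wide, 93 mm high, standing; origin at the centre of its base. To be left alone.
- masking_tape: Roll of masking tape lying flat, 96 mm wide, 25 mm high; origin at the centre of its underside. To be left alone.
- cuvette_case: Closed wooden cuvette case, 63 x 110 mm (x, y), 45 mm high; origin at the centre of its underside. To be left alone.

How it is judged:
By the outcome, as a careful person would: the job done as asked, in the order asked, and still so for the second after the job is handed in, with the robot touching nothing.
It also fails if it takes over 61 s, if anything falls off the work surface, if the arm or the gripper's body presses on something with over 40 N, if the wrist force passes 120 N, or if a joint passes its speed limit or range.

ROBOT

A 6-joint arm with a two-finger parallel gripper is mounted at the origin on a cart in front of the work surface, level with it; the furniture and walls round the work are solid. World frame = base frame: x ahead of the robot, y to its left, z up, the work surface at z = 0. Lengths are in m, angles in rad, forces in N, time in s.
With the tool pointing down it reaches from about 0.35 to 0.975 m from the base axis. Payload 4.9 kg.
Tool frame: the origin (TCP) lies midway between the tips of the shut fingers; the grasp point (between the pads) lies 19 mm behind it; z points along the fingers, y is the line along which they close (so a half turn about z gives the same grasp; the last joint's range is limited). The gripper opens to 85 mm and grips with 20 to 120 N. Pads are 22 mm wide; open, the fingers measure 114 mm over their backs; the gripper's body (76 mm by 85 mm) begins 54 mm behind the grasp point. The pads swing forward as they close: fully open they stand 13 mm farther back than shut.
Start: joints at [-1.33, 0.053, 1.613, -0, 1.476, -0.119], TCP at [0.22, -0.585, 0.199] pointing down, gripper open.
Joint ranges: [-3.01, 3.01], [-1.01, 2.22], [0.06, 2.58], [-1.02, 4.17], [0.09, 2.62], [-3.14, 3.14]. Speed limits (rad/s): [2.57, 2.57, 3.14, 3.14, 3.14, 3.14].

INTERFACE

Orientations are given as a unit quaternion [w, x, y, z].
In Python, from rig import robot, vision gives the robot as it stands.
- The arm moves only by the shell command python3 -m jog 'ROWS' [OPENING] [FORCE]. ROWS is JSON, a list of rows, each an object with "linear": the shift along the world's x, y, z in mm, a list of three; "twist": the turn about the world's z in degrees. In form: [{"linear": [tx, ty, tz], "twist": twist}, ...]. A call has 1 to 8 rows; each row shifts and turns the commanded pose from where the row before left it; what a row does not reach is not made up. A row lasts 1/12 s, in which the tool goes at most 41.7 mm and 7.16 degrees, less where a joint would pass 70% of its speed; a pose out of reach is approached as far as the arm can. A call is refused whole if a number of a shift passes 41.7 or a number of a turn 7.16, either way. A call with a gripper value outside its range is refused whole. OPENING is the finger opening in mm, from 0 to 85.4, set as the call begins (- or left out, the last holds). The fingers move at their own pace and stop on an object; FORCE is the grip in N (left out, the last holds). Time passes only in rows, so rows that do not move let the fingers close. It gives the time, the measured TCP pose, the force, the opening and the grip force at its end, in the units of the state.
- robot.get_state(): the state, without advancing time (a new reading comes with each control period).
- vision.read_camera(name): name is "side" or "top"; returns (picture, depth): 420x560x3 uint8, red, green, blue; 420x560 float32, m along the optical axis (not along the pixel's ray), 0 where there is no reading.
- vision.get_calibration(name): a dict with "fx", "fy", "cx", "cy" (pixels), "R" (3x3) and "t" (3): a world point X has camera coordinates R X + t. Camera axes: x right, y down, z forward; pixel columns grow to the right and rows downward; lengths in m; the calibration is good to about 2 mm. A picture is of the moment at which its call begins. get_calibration takes no time and is no camera call.
- robot.close_job(): hands the job in; it is judged then, once.
The state is a dict: "clock": time; "qpos": joint angles; "joint_vel": joint speeds; "joint_torque": joint torques, N m; "eef_pos": TCP position; "ee_rot": TCP orientation; "force": force on the tool from outside, world axes, zero at the start; "wrist_torque": the same for the moment, N m; "grip_width": finger opening in m; "grip_force": force on a finger pad.
Only numpy, scipy, OpenCV 4.12 (cv2) and the standard library are available. Lean on these libraries where they do the work, as an engineer would, in place of code of your own. Each camera call takes 0.05 s, during which the arm holds its last target. There are 200 camera calls.

## Working session

There is one attempt and no reset: what is moved stays moved. The work goes in short steps, Python scripts to look and compute and a shell command to move; the robot and the scene stay as the last step left them, time stands still between calls to the robot, and variables do not carry over. Pictures are saved under pics/ and viewed, at most 10 in all, crops included, and the job is handed in when it is done.

```bash
mkdir -p pics; cat > h.py <<'E'
import numpy as np,cv2
from rig import robot,vision
def grab(n):
    p,d=vision.read_camera(n);c=vision.get_calibration(n)
    R=np.array(c["R"]);t=np.array(c["t"])
    v,u=np.mgrid[:420,:560]
    C=np.stack([(u-c["cx"])/c["fx"]*d,(v-c["cy"])/c["fy"]*d,d],-1)
    W=(C-t)@R
    W[d==0]=np.nan
    return p,W
def save(n,f):
    p,W=grab(n);cv2.imwrite("pics/"+f+".png",p[...,::-1]);np.save(f+".npy",W);np.save(f+"_p.npy",p);return p,W
E
python3 - <<'E'
from h import *
p,W=save("top","t0");q,V=save("side","s0")
cv2.imwrite("pics/both.png",cv2.resize(np.vstack([p,q])[...,::-1],None,fx=.714,fy=.714,interpolation=cv2.INTER_AREA))
s=robot.get_state();print(s)
for n in("top","side"):
    c=vision.get_calibration(n);print(n,-np.array(c["R"]).T@c["t"],c["fx"])
E
```

```text
{'clock': 0.1, 'qpos': array([-1.32999950e+00,  5.32945252e-02,  1.61418385e+00,  5.34563671e-06,
        1.47599410e+00, -1.19009995e-01]), 'joint_vel': array([ 0.0013574 , -0.00046434, -0.00311394, -0.00021362, -0.00111975,
       -0.00091979]), 'joint_torque': array([-4.18763348e-04, -3.94901741e+01, -3.71362603e+01, -1.56959745e-04,
        3.98219941e-03, -1.14616975e-05]), 'eef_pos': array([ 0.21990233, -0.58435981,  0.19786751]), 'ee_rot': array([-9.38328349e-04,  9.83860591e-01,  1.78934215e-01, -5.45432302e-05]), 'force': array([-0.61994353, -0.34588622, -0.10473015]), 'wrist_torque': array([-0.03013751, -0.03213386, -0.02029637]), 'grip_force': 0.0, 'grip_width': 0.0855453787563718}
top [ 0.34827833 -0.07226664  1.42900045] 502.3350303854714
side [0.53876074 1.02788261 0.97486432] 444.1080922499942
```

View pics/t0.png

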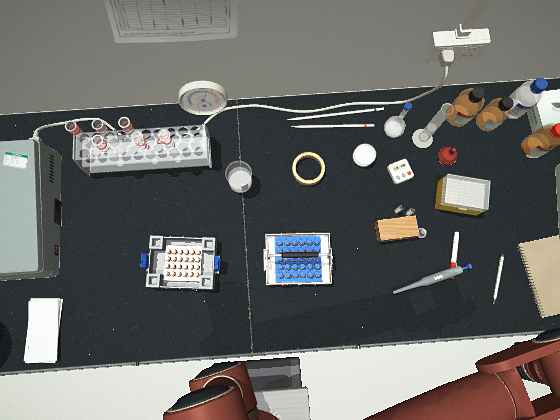

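View pics/s0.png

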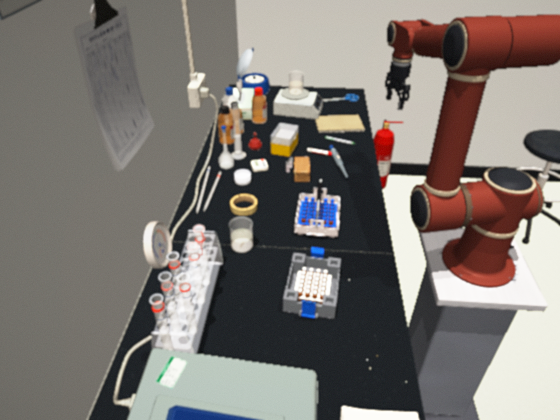

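The top view shows the grey tray at about (182,263) with blue clips at (144,261) and (218,263). The white tray is at (298,259), with its black grip at (298,255). Both views agree that there is free space between and above the trays.

```bash
cat > m.py <<'E'
from h import *
def rect(P):
    (c,s,a)=cv2.minAreaRect((P[:,:2]*1000).astype(np.float32))
    if s[0]>s[1]: s=(s[1],s[0]);a+=90
    # a: direction of short side(x axis) in world, deg
    a=(a+90)%180-90
    return np.round(c,1),np.round(s,1),round(a,2)
def sel(W,x0,x1,y0,y1,z0,z1):
    return (W[...,0]>x0)&(W[...,0]<x1)&(W[...,1]>y0)&(W[...,1]<y1)&(W[...,2]>z0)&(W[...,2]<z1)
E
python3 - <<'E'
from m import *
W=np.load("t0.npy");p=np.load("t0_p.npy").astype(int)
for n,(u,v) in dict(grey=(182,263),grip=(298,255),wh=(298,275)).items(): print(n,W[v,u])
print("bench z",np.nanmedian(W[290:300,240:330,2]))
g=W[263,182];w=W[275,298]
m=sel(W,g[0]-.13,g[0]+.13,g[1]-.14,g[1]+.14,.048,.064)
sat=p.max(-1)-p.min(-1); gr=m&(sat<40)
print("grey all",rect(W[m]),"grey",rect(W[gr]),np.median(W[gr][:,2]),gr.sum())
bl=sel(W,g[0]-.13,g[0]+.13,g[1]-.14,g[1]+.14,.058,.09)&(p[...,2]-p[...,0]>60)
for s in(1,-1):
    q=W[bl&((W[...,1]-g[1])*s>0)]; print("clip",q.mean(0),q.max(0),len(q))
m=sel(W,w[0]-.13,w[0]+.13,w[1]-.13,w[1]+.13,.035,.056)
print("white",rect(W[m]),m.sum())
m=sel(W,w[0]-.13,w[0]+.13,w[1]-.13,w[1]+.13,.1,.15)
print("grip",rect(W[m]),np.median(W[m],0),m.sum()); 
m&=p.max(-1)<70;print("black",rect(W[m]),np.median(W[m],0),W[m].max(0))
V=np.load("s0.npy");p=np.load("s0_p.npy")
m=sel(V,g[0]-.13,g[0]+.13,g[1]-.14,g[1]+.14,.048,.062);print("side grey",rect(V[m]),m.sum())
m=sel(V,w[0]-.13,w[0]+.13,w[1]-.13,w[1]+.13,.1,.15)&(p.max(-1)<70);print("side grip",rect(V[m]),np.median(V[m],0),V[m].max(0),m.sum())
m=sel(V,w[0]-.13,w[0]+.13,w[1]-.13,w[1]+.13,.035,.056);print("side white",rect(V[m]))
a=p[170:320,270:360,::-1];b=np.load("t0_p.npy")[225:300,130:340,::-1]
a=cv2.resize(a,None,fx=3.5,fy=3.5,interpolation=2)
b=cv2.resize(b,None,fx=2.2,fy=2.2,interpolation=2)
o=np.zeros((530,790,3),np.uint8);o[:a.shape[0],:a.shape[1]]=a;o[:b.shape[0],320:320+b.shape[1]]=b
cv2.imwrite("pics/c1.png",o)
E
```

```text
grey [0.50638378 0.16295345 0.0250116 ]
grip [ 0.49336224 -0.15486306  0.12779303]
wh [ 0.44886144 -0.15616217  0.03323942]
bench z -0.0008930794886068671
grey all (array([506.5, 160. ]), array([139.6, 199.9]), -5.47) grey (array([506.7, 161.6]), array([139.7, 181.9]), -5.57) 0.05470101037858699 708
clip [0.51766619 0.25983056 0.07011466] [0.53515826 0.26642575 0.07870966] 72
clip [0.49659974 0.06383943 0.07010236] [0.51407535 0.07051653 0.08042929] 50
white (array([ 495.2, -159. ]), array([143.5, 186.2]), -3.74) 1016
grip (array([ 494.3, -159.9]), array([ 13.8, 165.8]), -4.18) [ 0.49433815 -0.15789707  0.12778494] 293
black (array([ 495.6, -142.1]), array([ 13.5, 124.8]), -3.39) [ 0.49563627 -0.15362497  0.1295347 ] [ 0.50323698 -0.07958966  0.13671101]
side grey (array([505.4, 161.1]), array([139.9, 206.5]), -6.04) 617
side grip (array([ 491.5, -157.2]), array([ 13.4, 100.2]), -0.29) [ 0.49467482 -0.16188261  0.12902133] [ 0.4981706  -0.10716378  0.13321366] 56
side white (array([ 493. , -158.9]), array([143.3, 188.3]), -2.5)
```

View pics/c1.png

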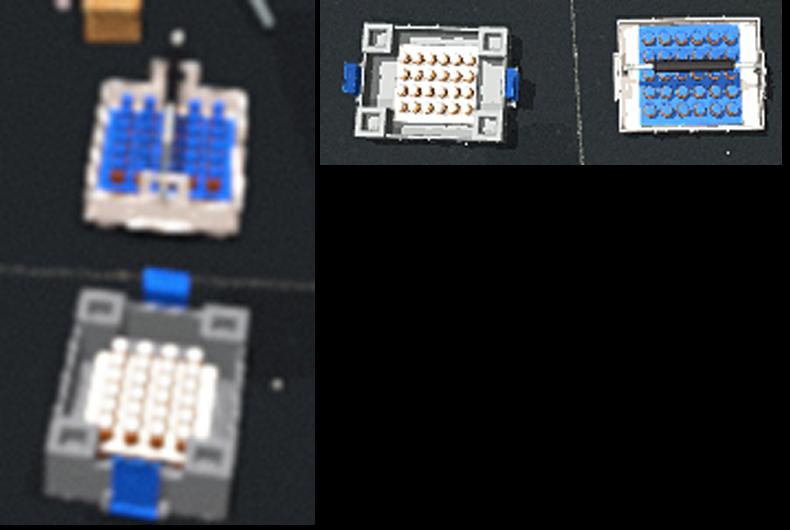

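```bash
python3 -m jog '[{"linear":[17,26,0],"twist":4.1},{"linear":[17,26,0],"twist":4.1},{"linear":[17,26,0],"twist":4.1},{"linear":[17,26,0],"twist":4.1},{"linear":[17,26,0],"twist":4.1},{"linear":[17,26,0],"twist":4.1},{"linear":[17,26,0],"twist":4.1},{"linear":[17,26,0],"twist":4.1}]'; python3 -m jog '[{"linear":[17,26,0],"twist":4.1},{"linear":[17,26,0],"twist":4.1},{"linear":[17,26,0],"twist":4.1},{"linear":[17,26,0],"twist":4.1},{"linear":[17,26,0],"twist":4.1},{"linear":[17,26,0],"twist":4.1},{"linear":[17,26,0],"twist":4.1},{"linear":[17,26,0],"twist":4.1}]'; python3 -m jog '[{"linear":[0,0,0],"twist":0},{"linear":[0,0,0],"twist":0}]'
cat >> h.py <<'E'
def st():
    s=robot.get_state();w,x,y,z=s["ee_rot"]
    print("t",s["clock"],"tcp",np.round(s["eef_pos"]*1000,1),"yawx",round(np.degrees(2*np.arctan2(y,x)),2),"F",np.round(s["force"],1),"T",np.round(s["wrist_torque"],2),"w",round(s["grip_width"]*1000,1),"gf",round(float(s["grip_force"]),1),"tilt",np.round([w,z],4));return s
E
python3 -c "from h import *;st()"
```

```text
clock: 0.77
eef_pos: [0.3564, -0.3753, 0.1984]
ee_rot: [-0.0, 0.893, 0.451, -0.0]
force: [-0.0, 0.2, -0.4]
grip_width: 0.0856
grip_force: 0.0
clock: 1.43
eef_pos: [0.4924, -0.1674, 0.1985]
ee_rot: [-0.0, 0.729, 0.685, -0.0]
force: [0.3, -0.4, -1.2]
grip_width: 0.0855
grip_force: 0.0
clock: 1.6
eef_pos: [0.4922, -0.1677, 0.1984]
ee_rot: [-0.0, 0.729, 0.684, -0.0]
force: [-0.6, 0.3, 0.3]
grip_width: 0.0853
grip_force: 0.0
t 1.6 tcp [ 492.2 -167.7  198.4] yawx 86.36 F [-0.6  0.3  0.3] T [-0.02  0.03 -0.03] w 85.3 gf 0.0 tilt [-0.0005 -0.0003]
```

```bash
python3 -m jog '[{"linear":[2,8,-25],"twist":0},{"linear":[0,0,-25],"twist":0},{"linear":[0,0,-20],"twist":0},{"linear":[0,0,-15],"twist":0},{"linear":[0,0,-10],"twist":0},{"linear":[0,0,0],"twist":0}]' 40; python3 -m jog '[{"linear":[0,0,0],"twist":0},{"linear":[0,0,0],"twist":0},{"linear":[0,0,0],"twist":0},{"linear":[0,0,0],"twist":0},{"linear":[0,0,0],"twist":0},{"linear":[0,0,0],"twist":0},{"linear":[0,0,0],"twist":0},{"linear":[0,0,0],"twist":0}]' 8 60;python3 -c "from h import *;st()"
```

```text
clock: 2.1
eef_pos: [0.4918, -0.161, 0.101]
ee_rot: [-0.002, 0.731, 0.683, -0.001]
force: [-0.6, -0.2, 0.2]
grip_width: 0.04
grip_force: 0.0
clock: 2.77
eef_pos: [0.4941, -0.1609, 0.1041]
ee_rot: [0.0, 0.73, 0.683, 0.0]
force: [0.1, 0.7, 0.4]
grip_width: 0.008
grip_force: 0.0
t 2.7667 tcp [ 494.1 -160.9  104.1] yawx 86.22 F [0.1 0.7 0.4] T [ 0.08  0.   -0.03] w 8.0 gf 0.0 tilt [0.0001 0.    ]
```

```bash
python3 - <<'E'
from m import *
p,W=save("side","s1");q,X=save("top","t1")
a=cv2.resize(p[100:250,240:400,::-1],None,fx=3.5,fy=3.5,interpolation=2)
b=cv2.resize(q[210:310,240:360,::-1],None,fx=1.9,fy=1.9,interpolation=2)
o=np.zeros((525,790,3),np.uint8);o[:,:560]=a;o[:b.shape[0],560:560+b.shape[1]]=b
cv2.imwrite("pics/c2.png",o)
E
```

```text
(no output)
```

View pics/c2.png

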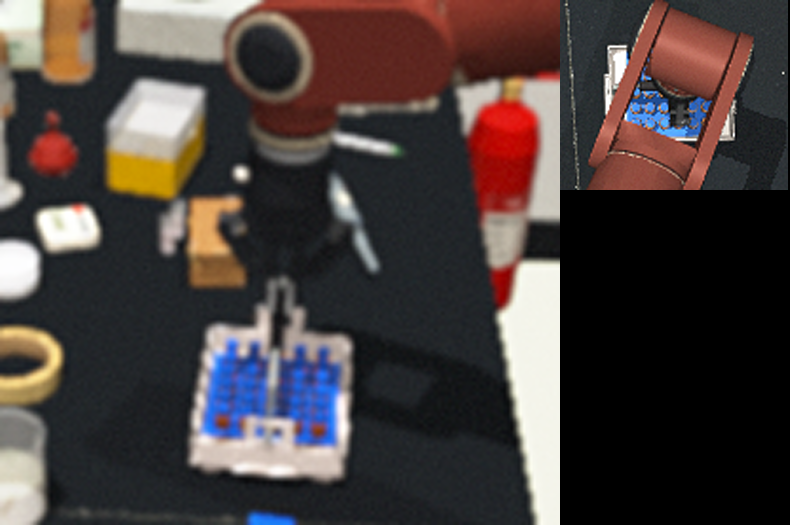

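```bash
python3 - <<'E'
from m import *
for n in("side","top"):
    c=vision.get_calibration(n);R=np.array(c["R"]);t=np.array(c["t"])
    for l,P in dict(tcp=(.494,-.161,.104),gp=(.494,-.161,.123),barP=(.497,-.112,.1225),barM=(.491,-.208,.1225)).items():
        q=R@np.array(P)+t;u=c["fx"]*q[0]/q[2]+c["cx"];v=c["fy"]*q[1]/q[2]+c["cy"];print(n,l,u,v, ((u-240)*3.5,(v-100)*3.5) if n=="side" else "")
V=np.load("s1.npy");p=np.load("s1_p.npy")
m=sel(V,.3,.7,-.3,0,.08,.2)
print(m.sum())
for z in np.arange(.08,.2,.01):
    k=sel(V,.3,.7,-.3,0,z,z+.01)
    if k.any(): print(round(z,2),k.sum(),np.round(V[k].min(0),3),np.round(V[k].max(0),3))
cv2.imwrite("pics/c3.png",cv2.resize(p[140:215,280:360,::-1],None,fx=7.4,fy=7.4,interpolation=2))
E
```

```text
side tcp 318.77319529672343 195.30519895867317 (np.float64(275.706183538532), np.float64(333.5681963553561))
side gp 319.11298986785926 190.63603216332262 (np.float64(276.8954645375074), np.float64(317.2261125716292))
side barP 318.09067366796444 199.6769108789953 (np.float64(273.31735783787553), np.float64(348.86918807648357))
side barM 320.063557798478 182.6389870254021 (np.float64(280.2224522946729), np.float64(289.2364545889073))
top tcp 299.8102817616993 255.63125273495132 
top gp 300.22811594057674 254.79577088404133 
top barP 281.37500466755273 255.0540511484377 
top barM 318.2850896674375 254.63862084603127 
334
0.08 6 [ 0.495 -0.079  0.08 ] [ 0.698 -0.015  0.089]
0.09 10 [ 0.495 -0.08   0.09 ] [ 0.7   -0.001  0.098]
0.1 6 [ 0.496 -0.081  0.1  ] [ 0.499 -0.072  0.11 ]
0.11 10 [ 0.491 -0.114  0.111] [ 0.5   -0.077  0.12 ]
0.12 57 [ 0.488 -0.231  0.121] [ 0.501 -0.081  0.13 ]
0.13 29 [ 0.482 -0.2    0.13 ] [ 0.501 -0.11   0.136]
0.14 15 [ 0.476 -0.158  0.14 ] [ 0.508 -0.149  0.148]
0.15 25 [ 0.477 -0.17   0.15 ] [ 0.509 -0.147  0.16 ]
0.16 23 [ 0.478 -0.161  0.16 ] [ 0.51  -0.147  0.17 ]
0.17 24 [ 0.472 -0.172  0.17 ] [ 0.517 -0.147  0.179]
0.18 59 [ 0.457 -0.174  0.18 ] [ 0.53  -0.144  0.19 ]
0.19 70 [ 0.452 -0.172  0.19 ] [ 0.537 -0.143  0.2  ]
```

View pics/c3.png

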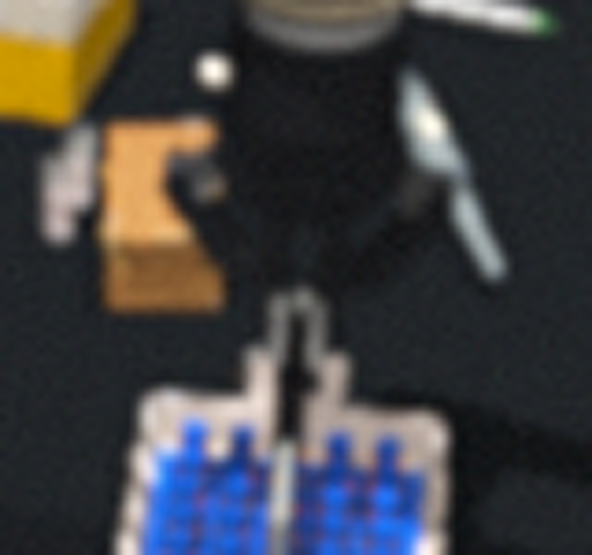

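The crop shows the fingers straddling the bar near (320,185), while the reported width is 8 mm with no grip force. I'll close fully to find out whether the bar is held.

```bash
python3 -m jog '[{"linear":[0,0,0],"twist":0},{"linear":[0,0,0],"twist":0},{"linear":[0,0,0],"twist":0},{"linear":[0,0,0],"twist":0},{"linear":[0,0,0],"twist":0},{"linear":[0,0,0],"twist":0}]' 0 60;python3 -c "from h import *;st()"
```

```text
clock: 3.37
eef_pos: [0.4941, -0.161, 0.104]
ee_rot: [0.0, 0.73, 0.683, 0.0]
force: [0.0, -0.0, -0.5]
grip_width: 0.0
grip_force: 0.0
t 3.3667 tcp [ 494.1 -161.   104. ] yawx 86.21 F [ 0.  -0.  -0.5] T [-0.01 -0.01 -0.02] w 0.0 gf 0.0 tilt [0. 0.]
```

```bash
python3 - <<'E'
from m import *
p,W=save("side","s2")
for v in range(172,206,1):
    print(v,[f"{W[v,u,0]*1000:.0f},{W[v,u,1]*1000:.0f},{W[v,u,2]*1000:.0f}" if W[v,u,0]==W[v,u,0] else "-" for u in (317,319,320,321,323)],p[v,320])
cv2.imwrite("pics/c4.png",cv2.resize(p[155:235,290:350,::-1],None,fx=7.4,fy=7.4,interpolation=0))
E
```

```text
172 ['505,-147,204', '499,-146,206', '495,-170,190', '481,-460,0', '487,-145,207'] [25 29 30]
173 ['505,-145,202', '499,-138,207', '495,-170,186', '-', '487,-144,204'] [28 30 33]
174 ['505,-150,195', '499,-150,195', '495,-168,184', '481,-443,2', '486,-149,197'] [24 26 30]
175 ['505,-152,190', '498,-150,192', '495,-166,181', '481,-438,1', '486,-148,194'] [27 28 30]
176 ['504,-151,187', '498,-149,188', '495,-161,181', '481,-433,-1', '485,-153,187'] [23 23 26]
177 ['504,-142,189', '498,-146,186', '495,-155,181', '491,-164,175', '485,-147,186'] [24 27 28]
178 ['504,-151,179', '498,-149,181', '494,-164,171', '491,-156,176', '485,-145,184'] [26 27 28]
179 ['504,-150,176', '497,-152,175', '494,-159,170', '491,-157,172', '485,-146,180'] [45 44 41]
180 ['503,-153,170', '497,-145,176', '494,-150,173', '491,-152,171', '485,-150,173'] [74 73 73]
181 ['503,-157,164', '497,-150,169', '494,-151,168', '491,-149,170', '484,-150,169'] [93 93 91]
182 ['503,-156,160', '497,-155,162', '493,-153,163', '490,-150,165', '484,-149,166'] [106 104 101]
183 ['503,-154,158', '497,-148,163', '493,-148,162', '490,-
[... 1422 characters left out ...]
2,-243,32', '475,-248,29'] [73 70 75]
199 ['501,-114,124', '494,-111,126', '491,-117,122', '484,-205,56', '475,-245,27'] [86 81 80]
200 ['500,-112,121', '494,-109,124', '491,-112,121', '482,-250,18', '475,-244,23'] [116 101  94]
201 ['497,-211,43', '494,-101,126', '490,-115,115', '483,-213,42', '474,-247,17'] [128 107 107]
202 ['497,-192,53', '494,-98,124', '487,-188,56', '483,-211,39', '475,-221,32'] [103  96 122]
203 ['497,-193,48', '494,-96,122', '487,-187,53', '483,-210,35', '475,-213,34'] [ 72  80 124]
204 ['500,-90,122', '494,-92,121', '487,-188,47', '482,-208,33', '476,-206,35'] [ 69  73 110]
205 ['500,-89,118', '491,-170,57', '487,-171,56', '482,-205,31', '476,-187,44'] [ 66  70 107]
```

View pics/c4.png

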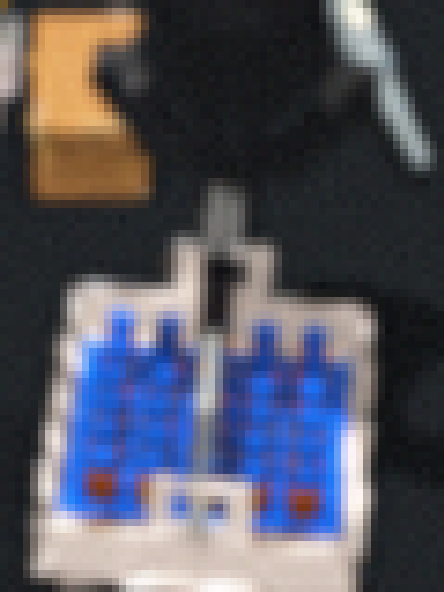

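The shut fingertips show at (320,188), z about 140 mm by depth, while the bar top reads 130 mm as it should. So the tips really stand about 36 mm above the reported TCP, and x and y agree. I'll open and go 36 mm lower, which clears everything even if this reading is wrong.

```bash
python3 -m jog '[{"linear":[0,0,0],"twist":0},{"linear":[0,0,0],"twist":0},{"linear":[0,0,0],"twist":0},{"linear":[0,0,0],"twist":0},{"linear":[0,0,0],"twist":0},{"linear":[0,0,0],"twist":0}]' 45 60; python3 -m jog '[{"linear":[0,1,-9],"twist":0},{"linear":[0,0,-9],"twist":0},{"linear":[0,0,-9],"twist":0},{"linear":[0,0,-9],"twist":0},{"linear":[0,0,0],"twist":0},{"linear":[0,0,0],"twist":0}]'; python3 -m jog '[{"linear":[0,0,0],"twist":0},{"linear":[0,0,0],"twist":0},{"linear":[0,0,0],"twist":0},{"linear":[0,0,0],"twist":0},{"linear":[0,0,0],"twist":0},{"linear":[0,0,0],"twist":0},{"linear":[0,0,0],"twist":0},{"linear":[0,0,0],"twist":0}]' 5 60;python3 - <<'E'
from m import *
st();p,W=save("side","s3")
k=sel(W,.45,.54,-.18,-.13,.06,.19)
for z in np.arange(.06,.19,.01):
    k=sel(W,.45,.54,-.18,-.13,z,z+.01)
    if k.any(): print(round(z,2),k.sum(),np.round(W[k].min(0),3),np.round(W[k].max(0),3))
E
```

```text
clock: 3.92
eef_pos: [0.494, -0.161, 0.104]
ee_rot: [-0.0, 0.73, 0.683, -0.0]
force: [-0.6, 0.3, -0.0]
grip_width: 0.0452
grip_force: 0.0
clock: 4.42
eef_pos: [0.4931, -0.1595, 0.0666]
ee_rot: [-0.001, 0.73, 0.683, -0.0]
force: [-0.3, 0.0, -0.2]
grip_width: 0.0451
grip_force: 0.0
clock: 5.08
eef_pos: [0.4946, -0.1602, 0.0687]
ee_rot: [0.001, 0.73, 0.683, 0.0]
force: [-0.6, 0.1, 4.0]
grip_width: 0.0133
grip_force: 59.6
t 5.0833 tcp [ 494.6 -160.2   68.7] yawx 86.22 F [-0.6  0.1  4. ] T [-0.04  0.03  0.13] w 13.3 gf 59.6 tilt [0.0007 0.0002]
0.1 7 [ 0.48  -0.161  0.101] [ 0.513 -0.149  0.109]
0.11 22 [ 0.474 -0.156  0.11 ] [ 0.51  -0.146  0.12 ]
0.12 40 [ 0.475 -0.176  0.122] [ 0.511 -0.131  0.13 ]
0.13 36 [ 0.475 -0.18   0.13 ] [ 0.511 -0.132  0.14 ]
0.14 39 [ 0.457 -0.17   0.14 ] [ 0.531 -0.144  0.15 ]
0.15 72 [ 0.452 -0.177  0.15 ] [ 0.535 -0.142  0.16 ]
0.16 39 [ 0.452 -0.171  0.16 ] [ 0.539 -0.14   0.17 ]
0.17 49 [ 0.45  -0.173  0.17 ] [ 0.539 -0.14   0.18 ]
0.18 54 [ 0.45  -0.159  0.18 ] [ 0.539 -0.139  0.19 ]
```

```bash
python3 -m jog '[{"linear":[0,0,1],"twist":0},{"linear":[0,0,2],"twist":0},{"linear":[0,0,3],"twist":0},{"linear":[0,0,3],"twist":0},{"linear":[0,0,4],"twist":0},{"linear":[0,0,6],"twist":0},{"linear":[0,0,8],"twist":0},{"linear":[0,0,8],"twist":0}]' 5 90; python3 -c "from h import *;st()"; python3 -m jog '[{"linear":[0,0,10],"twist":0},{"linear":[0,0,12],"twist":0},{"linear":[0,0,12],"twist":0},{"linear":[0,0,12],"twist":0},{"linear":[0,0,12],"twist":0},{"linear":[0,0,9],"twist":0},{"linear":[0,0,5],"twist":0},{"linear":[0,0,2],"twist":0}]'; python3 - <<'E'
from m import *
st();p,W=save("side","s4")
cv2.imwrite("pics/c5.png",cv2.resize(p[110:330,240:400,::-1],None,fx=2.7,fy=2.7,interpolation=2))
E
```

```text
clock: 5.8
eef_pos: [0.4936, -0.1596, 0.1031]
ee_rot: [-0.001, 0.73, 0.683, -0.0]
force: [-0.5, -0.1, -5.0]
grip_width: 0.0125
grip_force: 88.3
t 5.8 tcp [ 493.6 -159.6  103.1] yawx 86.21 F [-0.5 -0.1 -5. ] T [0.01 0.04 0.  ] w 12.5 gf 88.3 tilt [-0.0006 -0.0001]
clock: 6.47
eef_pos: [0.4946, -0.1602, 0.1785]
ee_rot: [0.001, 0.73, 0.683, 0.0]
force: [-0.1, -0.3, -4.0]
grip_width: 0.0128
grip_force: 88.4
t 6.4667 tcp [ 494.6 -160.2  178.5] yawx 86.22 F [-0.1 -0.3 -4. ] T [-0.01  0.02 -0.  ] w 12.8 gf 88.4 tilt [0.001  0.0004]
```

View pics/c5.png

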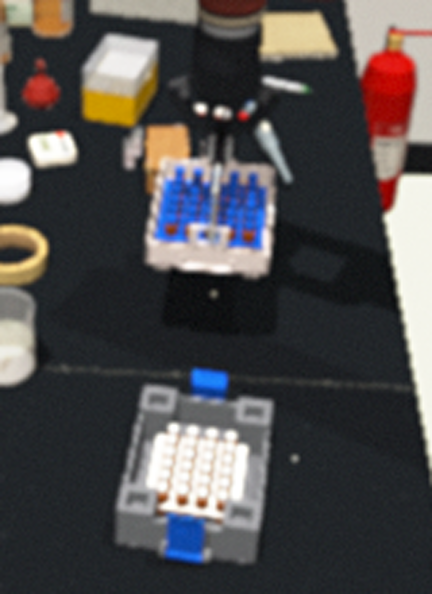

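The tray hangs level and clear. I'll carry it over the grey tray.

```bash
python3 -m jog '[{"linear":[0,4,0],"twist":0},{"linear":[0,8,0],"twist":0},{"linear":[0,12,0],"twist":0},{"linear":[0,16,0],"twist":0},{"linear":[0,16,0],"twist":0},{"linear":[0,16,0],"twist":0},{"linear":[0,16,0],"twist":0},{"linear":[0,16,0],"twist":0}]'; python3 -m jog '[{"linear":[1.5,16,0],"twist":-0.24},{"linear":[1.5,16,0],"twist":-0.24},{"linear":[1.5,16,0],"twist":-0.24},{"linear":[1.5,16,0],"twist":-0.24},{"linear":[1.5,16,0],"twist":-0.24},{"linear":[1.5,16,0],"twist":-0.24},{"linear":[1.5,16,0],"twist":-0.24},{"linear":[1.5,16,0],"twist":-0.24}]'; python3 -m jog '[{"linear":[0,16,0],"twist":0},{"linear":[0,16,0],"twist":0},{"linear":[0,16,0],"twist":0},{"linear":[0,14,0],"twist":0},{"linear":[0,12,0],"twist":0},{"linear":[0,8,0],"twist":0},{"linear":[0,5,0],"twist":0},{"linear":[0,2,0],"twist":0}]'; python3 -m jog '[{"linear":[0,0,0],"twist":0},{"linear":[0,0,0],"twist":0},{"linear":[0,0,0],"twist":0},{"linear":[0,0,0],"twist":0},{"linear":[0,0,0],"twist":0},{"linear":[0,0,0],"twist":0}]'; python3 - <<'E'
from m import *
st();p,W=save("side","s5");q,X=save("top","t5")
g=(.5065,.1613)
for n,A in(("side",W),("top",X)):
    for z0,z1 in((.04,.062),(.12,.14),(.138,.162),(.145,.158)):
        k=sel(A,g[0]-.13,g[0]+.13,g[1]-.13,g[1]+.13,z0,z1)
        if k.sum()>20: print(n,z0,z1,k.sum(),rect(A[k]))
a=cv2.resize(p[170:350,250:380,::-1],None,fx=3,fy=3,interpolation=2)
b=cv2.resize(q[200:320,120:250,::-1],None,fx=3,fy=3,interpolation=2)
o=np.zeros((540,790,3),np.uint8);o[:,:390]=a;o[:360,395:785]=b
cv2.imwrite("pics/c6.png",o)
E
```

```text
clock: 7.18
eef_pos: [0.4934, -0.0539, 0.1762]
ee_rot: [-0.001, 0.73, 0.684, -0.0]
force: [0.1, -0.5, -4.3]
grip_width: 0.0126
grip_force: 88.3
clock: 7.85
eef_pos: [0.5052, 0.074, 0.1763]
ee_rot: [-0.001, 0.741, 0.671, -0.0]
force: [-0.5, 0.0, -4.3]
grip_width: 0.0125
grip_force: 88.3
clock: 8.52
eef_pos: [0.5057, 0.1618, 0.1768]
ee_rot: [-0.0, 0.741, 0.671, -0.0]
force: [-0.2, -0.2, -5.3]
grip_width: 0.0124
grip_force: 88.3
clock: 9.02
eef_pos: [0.5061, 0.1607, 0.177]
ee_rot: [0.0, 0.742, 0.671, -0.0]
force: [-0.4, 0.9, -4.4]
grip_width: 0.0126
grip_force: 88.3
t 9.0167 tcp [506.1 160.7 177. ] yawx 84.26 F [-0.4  0.9 -4.4] T [0.02 0.01 0.01] w 12.6 gf 88.3 tilt [ 0. -0.]
side 0.04 0.062 564 (array([512.8, 225. ]), array([ 77.9, 142.1]), 82.35)
side 0.12 0.14 1310 (array([500.4, 163.9]), array([144.1, 191.6]), -5.47)
side 0.138 0.162 1343 (array([500.9, 161.7]), array([142.8, 185.7]), -5.45)
side 0.145 0.158 843 (array([500.2, 162.1]), array([139.9, 183.3]), -5.39)
top 0.04 0.062 127 (array([490. ,  79.6]), array([ 48.2, 150. ]), 65.79)
top 0.12 0.14 1280 (array([501.9, 158.4]), array([140.1, 184.6]), -7.15)
top 0.138 0.162 733 (array([501.4, 162.3]), array([143. , 181.2]), -5.56)
top 0.145 0.158 401 (array([501.2, 162.3]), array([142.6, 181.1]), -5.53)
```

View pics/c6.png

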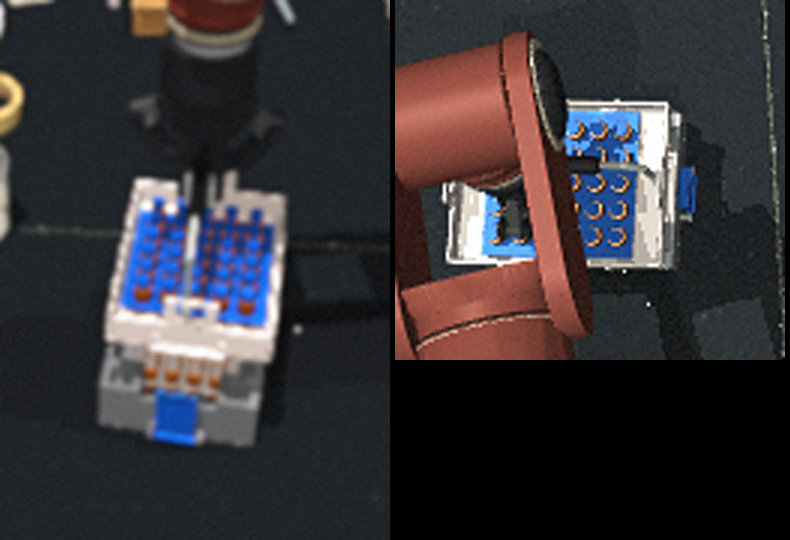

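```bash
python3 -m jog '[{"linear":[1,0,-2],"twist":0},{"linear":[1,-0.5,-5],"twist":0},{"linear":[1,0,-6],"twist":0},{"linear":[1,0,-7],"twist":0},{"linear":[1,0,-7],"twist":0},{"linear":[0.5,0,-5],"twist":0},{"linear":[0,0,-3],"twist":0},{"linear":[0,0,-1],"twist":0}]'; python3 -m jog '[{"linear":[0,0,0],"twist":0},{"linear":[0,0,0],"twist":0},{"linear":[0,0,0],"twist":0},{"linear":[0,0,0],"twist":0},{"linear":[0,0,0],"twist":0},{"linear":[0,0,0],"twist":0}]'; python3 - <<'E'
from m import *
st();p,W=save("side","s6");q,X=save("top","t6")
g=(.5065,.1613)
for n,A in(("side",W),("top",X)):
    for z0,z1 in((.095,.12),(.1,.12),(.104,.116)):
        k=sel(A,g[0]-.13,g[0]+.13,g[1]-.13,g[1]+.13,z0,z1)
        if k.sum()>20: print(n,z0,z1,k.sum(),rect(A[k]),np.median(A[k][:,2]))
a=cv2.resize(p[170:350,250:380,::-1],None,fx=3.3,fy=3.3,interpolation=2)
cv2.imwrite("pics/c7.png",a)
# visible blue clip -y from top, and +y clip from side, versus before
for n,A,i,B,j in(("side",W,p,np.load("s0.npy"),np.load("s0_p.npy")),("top",X,q,np.load("t0.npy"),np.load("t0_p.npy"))):
    for y0,y1 in((.25,.3),(.04,.075)):
        for P,I in((A,i.astype(int)),(B,j.astype(int))):
            k=sel(P,.4,.6,y0,y1,.03,.09)&(I[...,2]-I[...,0]>60);print(n,y0,k.sum(),np.round(P[k].mean(0)*1000,1) if k.any() else "")
E
```

```text
clock: 9.78
eef_pos: [0.5109, 0.1604, 0.1398]
ee_rot: [-0.001, 0.741, 0.671, -0.001]
force: [-0.2, -0.6, -4.5]
grip_width: 0.0131
grip_force: 88.4
clock: 10.28
eef_pos: [0.5117, 0.1606, 0.1413]
ee_rot: [0.0, 0.741, 0.671, 0.0]
force: [0.7, 0.4, -3.2]
grip_width: 0.0124
grip_force: 88.3
t 10.2833 tcp [511.7 160.6 141.3] yawx 84.29 F [ 0.7  0.4 -3.2] T [ 0.01  0.09 -0.02] w 12.4 gf 88.3 tilt [0.0001 0.0002]
side 0.095 0.12 1735 (array([517. , 160.5]), array([144.7, 190.3]), -4.97) 0.10353538417438561
side 0.1 0.12 1083 (array([517.3, 161.6]), array([144.3, 187.5]), -4.81) 0.10946852795514282
side 0.104 0.116 685 (array([515.8, 160.5]), array([141.4, 185.4]), -5.07) 0.10976560110632239
top 0.095 0.12 1077 (array([517.7, 159.6]), array([142.8, 186.3]), -4.63) 0.10144986794628463
top 0.1 0.12 655 (array([518.6, 159.9]), array([142.9, 182.8]), -5.78) 0.10852739892570151
top 0.104 0.116 352 (array([518.7, 160.8]), array([142.9, 181. ]), -5.78) 0.11072836090954116
side 0.25 146 [516.1 261.5  52.2]
side 0.25 144 [515.7 261.5  52.3]
side 0.04 0 
side 0.04 123 [494.5  63.1  59.4]
top 0.25 7 [504.7 264.8  74.9]
top 0.25 81 [516.9 259.8  66.8]
top 0.04 53 [496.4  63.1  66. ]
top 0.04 59 [495.9  63.9  66. ]
```

View pics/c7.png

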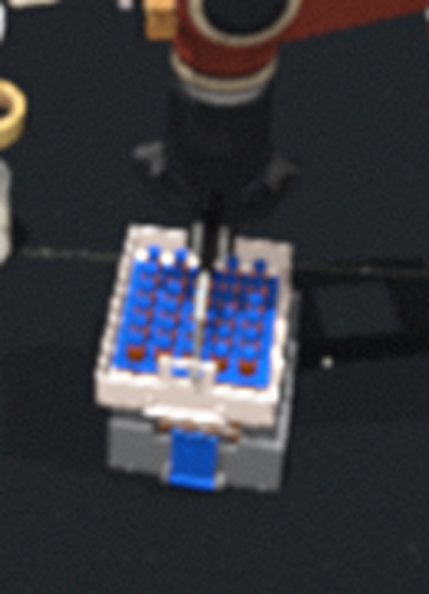

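The white tray slid to its other stop, so it now hangs about +6 mm in x from the grip. I'll end a short −x move so that it settles at the −x stop, with the grip placed to suit. I'll also correct y by −0.7 mm and yaw by −0.2°.

```bash
python3 -m jog '[{"linear":[3,-0.7,0],"twist":-0.2},{"linear":[4,0,0],"twist":0},{"linear":[3,0,0],"twist":0},{"linear":[0,0,0],"twist":0},{"linear":[-2,0,0],"twist":0},{"linear":[-3,0,0],"twist":0},{"linear":[-3,0,0],"twist":0},{"linear":[-2.3,0,0],"twist":0}]'; python3 -m jog '[{"linear":[0,0,0],"twist":0},{"linear":[0,0,0],"twist":0},{"linear":[0,0,0],"twist":0},{"linear":[0,0,0],"twist":0},{"linear":[0,0,0],"twist":0},{"linear":[0,0,0],"twist":0},{"linear":[0,0,0],"twist":0},{"linear":[0,0,0],"twist":0}]'; cat > chk.py <<'E'
from m import *
import sys
z=float(sys.argv[1]);st()
for n in("side","top"):
    p,A=save(n,n[0]+"x")
    k=sel(A,.38,.64,.03,.29,z-.008,z+.007);print(n,k.sum(),rect(A[k]),np.median(A[k][:,2]))
E
python3 chk.py .110
```

```text
clock: 11.05
eef_pos: [0.5107, 0.1598, 0.1409]
ee_rot: [-0.0, 0.743, 0.67, -0.0]
force: [0.3, 0.2, -4.7]
grip_width: 0.0124
grip_force: 88.3
clock: 11.72
eef_pos: [0.5113, 0.1598, 0.141]
ee_rot: [0.0, 0.743, 0.67, 0.0]
force: [0.2, 0.0, -4.1]
grip_width: 0.0125
grip_force: 88.3
t 11.7167 tcp [511.3 159.8 141. ] yawx 84.09 F [ 0.2  0.  -4.1] T [ 0.   -0.01 -0.04] w 12.5 gf 88.3 tilt [0. 0.]
side 783 (array([505.7, 161.4]), array([144.6, 186.5]), -6.53) 0.10976534488648074
top 431 (array([507.7, 161.4]), array([142. , 181.1]), -5.43) 0.1091034090515513
```

```bash
for i in 1; do python3 -m jog '[{"linear":[0,0,-0.5],"twist":0},{"linear":[0,0,-1],"twist":0},{"linear":[0,0,-1.5],"twist":0},{"linear":[0,0,-1.5],"twist":0},{"linear":[0,0,-1],"twist":0},{"linear":[0,0,-1],"twist":0},{"linear":[0,0,-1],"twist":0},{"linear":[0,0,-0.5],"twist":0}]'; python3 -c "from h import *;st()"; done; python3 -m jog '[{"linear":[0,0,-1],"twist":0},{"linear":[0,0,-1],"twist":0},{"linear":[0,0,-1],"twist":0},{"linear":[0,0,0],"twist":0}]';python3 chk.py .099
```

```text
clock: 12.48
eef_pos: [0.5111, 0.1598, 0.1328]
ee_rot: [-0.0, 0.743, 0.67, -0.0]
force: [0.3, -0.7, -5.0]
grip_width: 0.0123
grip_force: 88.4
t 12.4833 tcp [511.1 159.8 132.8] yawx 84.09 F [ 0.3 -0.7 -5. ] T [ 0.02  0.01 -0.03] w 12.3 gf 88.4 tilt [-0.0001 -0.0001]
clock: 12.82
eef_pos: [0.5118, 0.1598, 0.1307]
ee_rot: [0.0, 0.743, 0.67, 0.0]
force: [0.3, -0.8, -0.4]
grip_width: 0.0128
grip_force: 88.9
t 12.8167 tcp [511.8 159.8 130.7] yawx 84.09 F [ 0.3 -0.8 -0.4] T [-0.11  0.07  0.03] w 12.8 gf 88.9 tilt [0.0004 0.0005]
side 821 (array([515.5, 159.9]), array([143.1, 186.4]), -5.38) 0.09875148990776049
top 491 (array([516.9, 160.4]), array([143.6, 180.9]), -5.53) 0.09818962461288705
```

The tray has slid to the +x side again and now stands on the block tops about 10 mm off in x. The handle carries part of its weight. I'll raise slightly and slide it lightly in −x against its stop until it lines up; friction stops it drifting.

```bash
python3 -m jog '[{"linear":[0,0,0.3],"twist":0},{"linear":[0,0,0.3],"twist":0},{"linear":[-1,0.1,0],"twist":0},{"linear":[-1,0.1,0],"twist":0},{"linear":[-1,0.1,0],"twist":0},{"linear":[-1,0.1,0],"twist":0},{"linear":[-1,0.1,0],"twist":0},{"linear":[-1,0.1,0],"twist":0}]';python3 -c "from h import *;st()"; python3 -m jog '[{"linear":[-1,0.1,0],"twist":0},{"linear":[-1,0.1,0],"twist":0},{"linear":[-0.8,0.1,0],"twist":0},{"linear":[-0.5,0.1,0],"twist":0},{"linear":[-0.5,0,0],"twist":0},{"linear":[0,0,0],"twist":0},{"linear":[0,0,0],"twist":0}]';python3 chk.py .099
```

```text
clock: 13.58
eef_pos: [0.5055, 0.1605, 0.1309]
ee_rot: [0.0, 0.743, 0.67, 0.0]
force: [2.4, -0.3, -1.0]
grip_width: 0.0128
grip_force: 88.8
t 13.5833 tcp [505.5 160.5 130.9] yawx 84.09 F [ 2.4 -0.3 -1. ] T [ 0.04 -0.32  0.03] w 12.8 gf 88.8 tilt [0.0002 0.0003]
clock: 14.17
eef_pos: [0.5009, 0.1608, 0.13]
ee_rot: [-0.0, 0.743, 0.67, -0.001]
force: [0.1, -0.3, -3.5]
grip_width: 0.0128
grip_force: 88.3
t 14.1667 tcp [500.9 160.8 130. ] yawx 84.1 F [ 0.1 -0.3 -3.5] T [ 0.   -0.04  0.01] w 12.8 gf 88.3 tilt [-0.0004 -0.0006]
side 803 (array([504.4, 160. ]), array([142.3, 187.1]), -5.28) 0.09820848379840554
top 464 (array([506.5, 160.7]), array([142.8, 180.1]), -6.05) 0.09817400679884125
```

```bash
python3 -m jog '[{"linear":[0,0.4,0],"twist":0},{"linear":[0,0.4,-0.3],"twist":0},{"linear":[0,0,-0.7],"twist":0},{"linear":[0,0,-1],"twist":0},{"linear":[0,0,-1],"twist":0},{"linear":[0,0,-0.5],"twist":0},{"linear":[0,0,0],"twist":0}]';python3 chk.py .095
```

```text
clock: 14.85
eef_pos: [0.5013, 0.1616, 0.1268]
ee_rot: [-0.0, 0.743, 0.67, -0.0]
force: [-0.3, -0.1, -5.1]
grip_width: 0.0126
grip_force: 88.4
t 14.85 tcp [501.3 161.6 126.8] yawx 84.1 F [-0.3 -0.1 -5.1] T [ 0.03  0.   -0.03] w 12.6 gf 88.4 tilt [-0.0001 -0.0002]
side 781 (array([505.1, 161.2]), array([144.3, 184.8]), -5.74) 0.09487506797578042
top 474 (array([507. , 161.4]), array([143.6, 180.2]), -5.92) 0.0945139918508395
```

The full weight still hangs 5 mm below block-top contact, and both views match the target, so the lugs are in the sockets. I'll lower onto the clips.

```bash
python3 -m jog '[{"linear":[0,0,-1],"twist":0},{"linear":[0,0,-1],"twist":0},{"linear":[0,0,-1],"twist":0},{"linear":[0,0,-0.5],"twist":0},{"linear":[0,0,0],"twist":0}]';python3 -c "from h import *;st()"; python3 -m jog '[{"linear":[0,0,-1],"twist":0},{"linear":[0,0,-1],"twist":0},{"linear":[0,0,-1],"twist":0},{"linear":[0,0,-0.5],"twist":0},{"linear":[0,0,0],"twist":0}]';python3 chk.py .092
```

```text
clock: 15.37
eef_pos: [0.502, 0.1616, 0.1243]
ee_rot: [0.0, 0.743, 0.67, 0.0]
force: [0.0, -1.4, -1.0]
grip_width: 0.0125
grip_force: 88.8
t 15.3667 tcp [502.  161.6 124.3] yawx 84.09 F [ 0.  -1.4 -1. ] T [-0.17 -0.02 -0.06] w 12.5 gf 88.8 tilt [0.0005 0.0005]
clock: 15.78
eef_pos: [0.5013, 0.1617, 0.1199]
ee_rot: [-0.0, 0.743, 0.67, -0.0]
force: [-0.3, -1.1, -0.3]
grip_width: 0.0122
grip_force: 88.9
t 15.7833 tcp [501.3 161.7 119.9] yawx 84.09 F [-0.3 -1.1 -0.3] T [-0.12  0.01 -0.05] w 12.2 gf 88.9 tilt [-0.0001 -0.0001]
side 791 (array([505.2, 161.7]), array([144.6, 185.1]), -5.19) 0.09221838533762684
top 529 (array([507.4, 161.5]), array([144., 182.]), -6.02) 0.09118382283745435
```

```bash
python3 -m jog '[{"linear":[0,-0.4,-0.7],"twist":0},{"linear":[0,0,-0.7],"twist":0},{"linear":[0,0,-0.5],"twist":0},{"linear":[0,0,0],"twist":0}]';python3 -c "from h import *;st()"; python3 -m jog '[{"linear":[0,0,-0.4],"twist":0},{"linear":[0,0,-0.4],"twist":0},{"linear":[0,0,-0.4],"twist":0},{"linear":[0,0,0],"twist":0}]';python3 -c "from h import *;st()"
```

```text
clock: 16.22
eef_pos: [0.5016, 0.1614, 0.1183]
ee_rot: [0.0, 0.743, 0.67, 0.0]
force: [-0.5, 0.1, -1.1]
grip_width: 0.0126
grip_force: 89.0
t 16.2167 tcp [501.6 161.4 118.3] yawx 84.1 F [-0.5  0.1 -1.1] T [ 0.04 -0.02 -0.06] w 12.6 gf 89.0 tilt [0.     0.0002]
clock: 16.55
eef_pos: [0.502, 0.1613, 0.1176]
ee_rot: [0.0, 0.743, 0.67, 0.001]
force: [-0.7, 0.8, 2.0]
grip_width: 0.0126
grip_force: 89.4
t 16.55 tcp [502.  161.3 117.6] yawx 84.09 F [-0.7  0.8  2. ] T [ 0.03 -0.01 -0.05] w 12.6 gf 89.4 tilt [0.0003 0.0005]
```

```bash
for k in 1 2; do :; done; python3 -m jog '[{"linear":[0,0,-0.4],"twist":0},{"linear":[0,0,-0.4],"twist":0},{"linear":[0,0,-0.4],"twist":0},{"linear":[0,0,0],"twist":0}]';python3 -m jog '[{"linear":[0,0,-0.4],"twist":0},{"linear":[0,0,-0.4],"twist":0},{"linear":[0,0,0],"twist":0}]';python3 -c "from h import *;st()"
```

```text
clock: 16.88
eef_pos: [0.5022, 0.1614, 0.1167]
ee_rot: [0.0, 0.743, 0.67, 0.001]
force: [-0.1, -0.2, 5.5]
grip_width: 0.0127
grip_force: 89.8
clock: 17.13
eef_pos: [0.5025, 0.1614, 0.1164]
ee_rot: [0.001, 0.743, 0.67, 0.001]
force: [0.0, -0.2, 6.0]
grip_width: 0.0124
grip_force: 90.0
t 17.1333 tcp [502.5 161.4 116.4] yawx 84.1 F [ 0.  -0.2  6. ] T [-0.01 -0.01 -0.04] w 12.4 gf 90.0 tilt [0.0007 0.0011]
```

```bash
python3 -m jog '[{"linear":[0,0,-0.4],"twist":0},{"linear":[0,0,-0.4],"twist":0},{"linear":[0,0,0],"twist":0}]';python3 -c "from h import *;st()"
```

```text
clock: 17.38
eef_pos: [0.5029, 0.1615, 0.1161]
ee_rot: [0.001, 0.743, 0.67, 0.001]
force: [0.7, -0.3, 7.5]
grip_width: 0.0124
grip_force: 90.2
t 17.3833 tcp [502.9 161.5 116.1] yawx 84.09 F [ 0.7 -0.3  7.5] T [ 0.04 -0.02 -0.  ] w 12.4 gf 90.2 tilt [0.0009 0.0014]
```

```bash
python3 -m jog '[{"linear":[0,0,-0.5],"twist":0},{"linear":[0,0,-0.5],"twist":0},{"linear":[0,0,0],"twist":0}]';python3 -m jog '[{"linear":[0,0,-0.5],"twist":0},{"linear":[0,0,-0.5],"twist":0},{"linear":[0,0,0],"twist":0}]';python3 -c "from h import *;st()"
```

```text
clock: 17.63
eef_pos: [0.5031, 0.1615, 0.1154]
ee_rot: [0.001, 0.743, 0.67, 0.002]
force: [0.1, -0.7, 8.0]
grip_width: 0.0126
grip_force: 90.1
clock: 17.88
eef_pos: [0.502, 0.1604, 0.1128]
ee_rot: [0.001, 0.743, 0.67, -0.0]
force: [-0.1, -2.3, -1.2]
grip_width: 0.0126
grip_force: 88.9
t 17.8833 tcp [502.  160.4 112.8] yawx 84.06 F [-0.1 -2.3 -1.2] T [ 0.06 -0.01 -0.03] w 12.6 gf 88.9 tilt [ 0.0009 -0.    ]
```

```bash
python3 -m jog '[{"linear":[0,0,-0.5],"twist":0},{"linear":[0,0,-0.5],"twist":0},{"linear":[0,0,0],"twist":0}]';python3 -c "from h import *;st()"
```

```text
clock: 18.13
eef_pos: [0.5006, 0.1609, 0.11]
ee_rot: [-0.0, 0.743, 0.67, -0.001]
force: [-0.4, -2.0, -1.1]
grip_width: 0.0127
grip_force: 89.0
t 18.1333 tcp [500.6 160.9 110. ] yawx 84.09 F [-0.4 -2.  -1.1] T [-0.25 -0.09 -0.08] w 12.7 gf 89.0 tilt [-0.0004 -0.001 ]
```

```bash
cat > ends.py <<'E'
from m import *
st()
for n in("side","top"):
    p,A=save(n,n[0]+"e");p=p.astype(int)
    wht=(p.min(-1)>140)
    for l,y0,y1 in(("+y",.225,.26),("-y",.06,.098)):
        k=sel(A,.43,.58,y0,y1,.075,.1)&wht;print(n,l,k.sum(),"walltop z",np.round(np.percentile(A[k][:,2],[50,80,90]),4))
    for l,y0,y1 in(("+y",.25,.3),("-y",.04,.075)):
        k=sel(A,.4,.6,y0,y1,.03,.09)&(p[...,2]-p[...,0]>60);print(n,"clip",l,k.sum(),np.round(np.c_[A[k].mean(0),A[k].min(0),A[k].max(0)].T*1000,1).tolist() if k.any() else "")
p=np.load("se_p.npy")
cv2.imwrite("pics/c9.png",cv2.resize(p[220:340,260:370,::-1],None,fx=5,fy=5,interpolation=2))
E
python3 ends.py
```

```text
t 18.1333 tcp [500.6 160.9 110. ] yawx 84.09 F [-0.4 -2.  -1.1] T [-0.25 -0.09 -0.08] w 12.7 gf 89.0 tilt [-0.0004 -0.001 ]
side +y 231 walltop z [0.0834 0.0889 0.0939]
side -y 97 walltop z [0.0814 0.0849 0.0862]
side clip +y 142 [[515.9, 261.4, 50.6], [497.9, 256.4, 30.1], [533.1, 266.1, 76.0]]
side clip -y 0 
top +y 30 walltop z [0.0859 0.0877 0.0891]
top -y 61 walltop z [0.0862 0.0888 0.0921]
top clip +y 0 
top clip -y 53 [[496.7, 63.4, 67.2], [479.2, 56.9, 30.7], [513.8, 70.7, 78.6]]
```

View pics/c9.png

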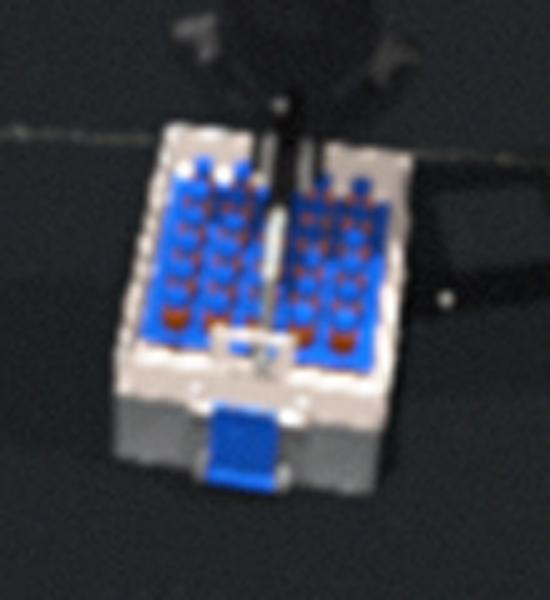

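Both clips show upright, with the +y clip over the ledge at crop (243,440), and the tray reads level at about 86 mm wall height. I'll press gently to confirm it is home.

```bash
python3 -m jog '[{"linear":[0,-0.4,-0.5],"twist":0},{"linear":[0,0,-0.5],"twist":0},{"linear":[0,0,-0.5],"twist":0},{"linear":[0,0,0],"twist":0}]';python3 -m jog '[{"linear":[0,0,-0.5],"twist":0},{"linear":[0,0,-0.5],"twist":0},{"linear":[0,0,0],"twist":0}]';python3 -m jog '[{"linear":[0,0,-0.5],"twist":0},{"linear":[0,0,-0.5],"twist":0},{"linear":[0,0,0],"twist":0}]'; python3 ends.py|grep -v "clip"
```

```text
clock: 18.57
eef_pos: [0.5016, 0.161, 0.1099]
ee_rot: [0.0, 0.743, 0.67, 0.0]
force: [-0.3, -1.0, -0.4]
grip_width: 0.0125
grip_force: 89.0
clock: 18.82
eef_pos: [0.5023, 0.1609, 0.1098]
ee_rot: [0.001, 0.743, 0.67, 0.001]
force: [-0.8, -1.5, 4.9]
grip_width: 0.0126
grip_force: 89.6
clock: 19.07
eef_pos: [0.5029, 0.1609, 0.1097]
ee_rot: [0.001, 0.743, 0.67, 0.001]
force: [-0.7, -1.7, 7.8]
grip_width: 0.0127
grip_force: 90.1
t 19.0667 tcp [502.9 160.9 109.7] yawx 84.09 F [-0.7 -1.7  7.8] T [-0.29  0.1  -0.09] w 12.7 gf 90.1 tilt [0.0011 0.0013]
side +y 239 walltop z [0.0833 0.0882 0.0931]
side -y 94 walltop z [0.0812 0.0845 0.0853]
top +y 31 walltop z [0.0873 0.0891 0.0909]
top -y 60 walltop z [0.0862 0.0889 0.0915]
```

```bash
python3 -m jog '[{"linear":[0,0,-0.5],"twist":0},{"linear":[0,0,-0.5],"twist":0},{"linear":[0,0,-0.5],"twist":0},{"linear":[0,0,0],"twist":0}]';python3 -c "from h import *;st()"; python3 -m jog '[{"linear":[0,0,1.5],"twist":0},{"linear":[0,0,1.5],"twist":0},{"linear":[0,0,1.5],"twist":0},{"linear":[0,0,1.5],"twist":0},{"linear":[0,0,1],"twist":0},{"linear":[0,0,0],"twist":0},{"linear":[0,0,0],"twist":0}]';python3 -c "from h import *;st()"
```

```text
clock: 19.5
eef_pos: [0.504, 0.1608, 0.1097]
ee_rot: [0.002, 0.743, 0.67, 0.002]
force: [-1.3, -1.6, 12.1]
grip_width: 0.0127
grip_force: 90.7
t 19.5 tcp [504.  160.8 109.7] yawx 84.09 F [-1.3 -1.6 12.1] T [-0.45  0.18 -0.01] w 12.7 gf 90.7 tilt [0.0019 0.0022]
clock: 20.08
eef_pos: [0.5011, 0.161, 0.1127]
ee_rot: [-0.0, 0.743, 0.67, -0.0]
force: [-0.3, 0.7, -0.6]
grip_width: 0.0123
grip_force: 88.9
t 20.0833 tcp [501.1 161.  112.7] yawx 84.1 F [-0.3  0.7 -0.6] T [ 0.09 -0.02 -0.1 ] w 12.3 gf 88.9 tilt [-0.0004 -0.0003]
```

```bash
python3 -m jog '[{"linear":[0,0,-1],"twist":0},{"linear":[0,0,-1],"twist":0},{"linear":[0,0,0],"twist":0}]'; python3 -m jog '[{"linear":[0,0,0],"twist":0},{"linear":[0,0,0],"twist":0},{"linear":[0,0,0],"twist":0},{"linear":[0,0,0],"twist":0},{"linear":[0,0,0],"twist":0},{"linear":[0,0,0],"twist":0}]' 45; python3 -m jog '[{"linear":[0,0,5],"twist":0},{"linear":[0,0,15],"twist":0},{"linear":[0,0,20],"twist":0},{"linear":[0,0,20],"twist":0},{"linear":[0,0,20],"twist":0},{"linear":[0,0,20],"twist":0},{"linear":[0,0,10],"twist":0}]'; python3 -m jog '[{"linear":[0,-20,0],"twist":0},{"linear":[0,-30,0],"twist":0},{"linear":[0,-30,0],"twist":0},{"linear":[0,-30,0],"twist":0},{"linear":[0,-30,0],"twist":0},{"linear":[0,-30,0],"twist":0},{"linear":[0,-30,0],"twist":0},{"linear":[0,-20,0],"twist":0}]'; python3 -m jog '[{"linear":[0,-30,0],"twist":0},{"linear":[0,-30,0],"twist":0},{"linear":[0,-20,0],"twist":0},{"linear":[0,0,0],"twist":0}]';python3 ends.py; python3 -c "
from m import *
p=np.load('te_p.npy');s=np.load('se_p.npy')
a=cv2.resize(p[215:315,125:240,::-1],None,fx=3.8,fy=3.8,interpolation=2);b=cv2.resize(s[220:340,260:370,::-1],None,fx=3,fy=3,interpolation=2)
o=np.zeros((400,790,3),np.uint8);o[:a.shape[0],:a.shape[1]]=a;o[:b.shape[0],445:445+b.shape[1]]=b
cv2.imwrite('pics/c10.png',o)"
```

```text
clock: 20.33
eef_pos: [0.5012, 0.1609, 0.1107]
ee_rot: [-0.0, 0.743, 0.67, -0.0]
force: [-0.1, 1.5, -0.6]
grip_width: 0.0127
grip_force: 88.9
clock: 20.83
eef_pos: [0.5015, 0.1608, 0.1113]
ee_rot: [0.0, 0.743, 0.67, 0.0]
force: [-0.1, -0.7, -0.8]
grip_width: 0.0448
grip_force: 0.0
clock: 21.42
eef_pos: [0.5027, 0.1611, 0.2248]
ee_rot: [0.001, 0.743, 0.67, 0.002]
force: [1.2, 0.4, -0.3]
grip_width: 0.0449
grip_force: 0.0
clock: 22.08
eef_pos: [0.5011, -0.0615, 0.221]
ee_rot: [0.0, 0.743, 0.669, -0.0]
force: [1.4, 0.8, -0.9]
grip_width: 0.045
grip_force: 0.0
clock: 22.42
eef_pos: [0.501, -0.1423, 0.2208]
ee_rot: [0.0, 0.744, 0.668, -0.001]
force: [0.2, -0.4, 0.5]
grip_width: 0.0451
grip_force: 0.0
t 22.4167 tcp [ 501.  -142.3  220.8] yawx 83.86 F [ 0.2 -0.4  0.5] T [ 0.01  0.04 -0.02] w 45.1 gf 0.0 tilt [ 0.0001 -0.0006]
side +y 231 walltop z [0.0835 0.088  0.0943]
side -y 152 walltop z [0.0821 0.0863 0.092 ]
side clip +y 140 [[516.2, 261.3, 51.2], [498.0, 256.5, 30.1], [533.1, 267.5, 78.8]]
side clip -y 0 
top +y 53 walltop z [0.0856 0.0889 0.0899]
top -y 62 walltop z [0.0856 0.0899 0.0927]
top clip +y 20 [[517.5, 263.3, 74.3], [500.9, 257.8, 68.5], [536.4, 268.1, 81.5]]
top clip -y 52 [[496.8, 63.3, 68.5], [478.6, 57.0, 32.8], [513.6, 70.8, 80.0]]
```

```bash
python3 -c "
from rig import robot
print(robot.close_job())"
```

```text
the job is handed in; nothing more can be done
None
```

The white tray is stacked on the grey tray, released and handed in at about 22 s; the readings show it fully home and level with both clips snapped, though the lugs first landed about 10 mm off on the block tops and I slid the tray lightly into the sockets.

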